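# Take the loaded weighing pan off the scale and bring its lip to the bowl

## Robot

A 6-joint arm with a two-finger parallel gripper is mounted at the origin on the work surface. World frame = base frame: x ahead of the robot, y to its left, z up, the work surface at z = 0. Lengths are in m, angles in degrees, forces in N, time in s.
With the tool pointing down it reaches from about 0.35 to 0.875 m from the base axis. Payload 4.2 kg.
Tool frame: the origin (TCP) lies at the very end of the fingers, on their centre line; the grasp point (between the pads) lies 19 mm behind it; z points along the fingers, x is the direction in which the jaws open and shut, and the axes are right-handed (so a half turn about z gives the same grasp; the last joint's range is limited). The gripper opens to 87 mm and grips with 3 to 60 N. Pads are 19 mm wide; open, the fingers measure 117 mm over their backs; the gripper's body (75 mm by 190 mm) begins 51 mm behind the grasp point.
Start: joints at [89.187, 22.042, 0.453, 0, -68.411, -14.817], TCP at [0.168, 0.602, 0.183] pointing down, gripper open.
Joint ranges: [-179.83, 179.83], [-69.29, 118.12], [-61.27, 80.66], [-181.25, 117.63], [-171.15, -9.14], [-177.46, 177.46]. Speed limits (degrees/s): [159.86, 159.86, 180, 180, 180, 180].

## Interface

Orientations are given as a 3x3 rotation matrix whose columns are the frame's x, y, z axes.
In Python, from station import r gives the robot as it stands.
- The arm moves only by the tool move_arm, never from a script. Its argument "series" is a list that holds one entry, the list of rows, each a list of 7 numbers: the shift along the tool's x, y, z in cm, then the turn, a rotation vector about the tool's x, y, z in degrees, then the opening, from -1 (shut) to 1 (fully open). In form: [[[dx, dy, dz, wx, wy, wz, fingers], ...]]. A call has 1 to 12 rows; each row shifts and turns the commanded pose from where the row before left it, along the tool's axes as they then stand; what a row does not reach is not made up. A row lasts 1/8 s, in which the tool goes at most 62.5 mm and 10.7 degrees, less where a joint would pass 70% of its speed; a pose out of reach is approached as far as the arm can. A call is refused whole if a number of a shift passes 6.25 or a number of a turn 10.7, either way. A call with a gripper value outside its range is refused whole. The fingers move at their own pace and stop on an object; the grip force is fixed at half the most. Time passes only in rows, so rows that do not move let the fingers close. It gives the time, the measured TCP pose, the force and the opening at its end, in the units of the state.
- r.sense(): the state, without advancing time (a new reading comes with each control period).
- r.capture(name): name is "scene" or "top" or "wrist"; returns a dict with "color" (420x560x3 uint8, blue, green, red), "fx", "fy", "cx", "cy" (pixels), "rvec" (rotation vector, rad) and "tvec" (3), from world to camera coordinates, as OpenCV has them; the wrist camera has in their place "tool_from_camera" (4x4, takes a point from camera to tool coordinates, whose origin is the TCP and whose axes are the tool frame's). Camera axes: x right, y down, z forward; pixel columns grow to the right and rows downward; lengths in m; the calibration is good to about 2 mm. A picture is of the moment at which its call begins: read the wrist's pose just before it. There is no depth.
- r.finish_job(): hands the job in, once; it reports no verdict.
The state is a dict: "time_s": time; "joints": joint angles; "joint_velocities": joint speeds; "effort": joint torques, N m; "tcp_pos": TCP position; "ee_rot": TCP orientation; "wrist_force": force on the tool from outside, world axes, zero at the start; "moment": the same for the moment, N m; "gripper_width": opening from 0.0 (shut) to 1.0 (fully open).
Only numpy, scipy, OpenCV 4.12 (cv2) and the standard library are available. Lean on these libraries where they do the work, as an engineer would, in place of code of your own. Each camera call takes 0.05 s, during which the arm holds its last target.

## Task

The orange in the scale's hanging pan has been weighed and goes into the steel mixing bowl next. Take the pan by its wooden grip, lift it up and off the scale's two prongs, turn it a quarter turn so that its pouring lip points squarely sideways from the scale, and bring the lip over the bowl, a little above the rim: finish there still holding the pan in the air, level and still, touching neither bowl nor scale, ready to be tipped. All the while keep the pan level and the orange resting in the middle of it, without touching the orange, and leave the bowl and everything else where they stand.

Things in the scene. Friction and masses are not known exactly. Their poses are not given: they have to be found in the camera images.
- scale: Hanging bench scale, fixed. Origin on the table under the hanging place; x points back to its column, z up. Base 280 x 190 mm (x -105 to 175), 25 mm high. Column at x 127 to 163 mm with a grey indicator box 130 mm wide (x 150 to 195, up to z = 290). Load arm ends in a 112 mm wide yoke (x 82 to 90, z 192 to 218 mm) that holds two prongs.
- hanger (a point): Hanging place: midway between the two prongs, at the height of their upper side, 195 mm straight above the scale's origin. The prongs are round steel, 8 mm thick, at the scale's y = -45 and +45 mm; from the yoke they reach towards the scale's -x, lie flat here, and end at x = -23 mm in upturned tips up to z = 217 mm.
- pan: Loose stainless weighing pan, about 0.35 kg, hanging on the prongs: round dish 190 mm across, rim 32 mm high, inner face sloping 7 degrees down to the middle. Origin: centre of its underside, z up. Its pouring lip points to the pan's -x; as it hangs, away from the column. A fixed bail of 6 mm steel wire rises from the rim at y = -98 and +98 mm to the wooden grip.
- pan_grip (a point): Centre of the pan's wooden grip, 145 mm straight above the pan's origin: a bar 130 mm long along the pan's y, 14 mm thick along x, 20 mm high. Its underside rests across the two prongs 45 mm either side of the middle; the middle is free to be pinched from above.
- pan_lip (a point): Tip of the pan's pouring lip, 125 mm from the pan's axis towards the pan's -x, 24 mm above its origin.
- orange: Whole orange, a firm loose ball of 66 mm diameter, about 0.16 kg, lying in the middle of the pan and free to roll; origin at its centre, 36 mm above the pan's origin. Its top lies 66 mm below the underside of the grip.
- bowl: Loose open stainless mixing bowl, 230 mm across at the rim, 85 mm high, standing on the table to the left or the right of the scale; origin at the centre of its underside.
- bowl_rim (a point): Centre of the mixing bowl's mouth, at the height of its rim, 85 mm above the table.
- tub: White plastic ingredient tub with its lid on, 176 mm across, 126 mm high, standing on the other side of the scale; bystander. Origin at the centre of its underside.
- shaker: Steel sugar shaker, 70 mm across, 122 mm high, standing beside the scale's column; bystander. Origin at the centre of its underside.
- scraper: Dough scraper, a steel blade 150 mm wide with a wooden bar handle 16 mm high, lying on the table beside the scale's column; bystander. Origin at the middle of its underside.
Mind the look-alikes: they are no part of the job. Leave any green or yellow look-alike of the pan alone.

How it is judged (in metres and radians):
On the way, in this order (a step that is already met when the one before it is completed fails the run):
1. the pan is lifted up off the scale's prongs, its grip at least 10 mm above where it hung, the scale no longer carrying it (contact force between pan and scale below 0.05 N and z of pan_grip in the frame of scale above 0.215 m), for 0.2 s.
2. the pan, in the air and clear of the scale, is turned a quarter turn (within 15 degrees) from how it hung (angle between the x axis of pan and the x axis of scale, either way round above 1.309 rad and contact force between pan and scale below 0.05 N), for 0.2 s.
At the end, for the whole second after the job is handed in: Gripper holds the pan airborne, touching no scale, bowl or tub; turned 75 to 105 degrees from how it hung; lip tip within 100 mm of the bowl's centre seen from above and 3 to 150 mm above its rim; level within 5 degrees, still; orange within 20 mm of the pan's axis (all of step 2 and contact force between the fingers and pan above 2 N and contact force between pan and bowl below 0.05 N and contact force between pan and tub below 0.05 N and horizontal distance between pan_lip and bowl_rim below 0.1 m and z of pan_lip in the frame of bowl_rim between 0.003 and 0.15 m and angle between pan's own z axis and vertical below 0.087 rad and horizontal distance between orange and pan below 0.02 m and z of orange in the frame of pan below 0.05 m and linear speed of pan below 0.03 m/s and linear speed of orange below 0.04 m/s); the arm keeps its last pose, push and grip.
It fails at once if the orange rolls more than 25 mm from the middle of the pan or leaves it (horizontal distance between orange and pan above 0.025 m or z of orange in the frame of pan above 0.06 m).
It fails at once if the pan tilts more than 10 degrees (angle between pan's own z axis and vertical above 0.175 rad).
It fails at once if the robot touches the orange (contact force between any of the arm, the fingers and orange above 0.5 N).
It fails at once if the bowl is moved by more than 20 mm (distance of bowl from where it was at the start of the episode above 0.02 m).
It fails at once if the tub, shaker or scraper is moved by more than 20 mm (distance of any of tub, shaker, scraper from where it was at the start of the episode above 0.02 m).
It also fails if it takes over 51 s, if anything falls off the work surface, if the arm or the gripper's body presses on something with over 40 N, if the wrist force passes 120 N, or if a joint passes its speed limit or range.

## Working session

There is one attempt and no reset: what is moved stays moved. The work goes in short steps, Python scripts to look and compute and a tool call to move; the robot and the scene stay as the last step left them, time stands still between calls to the robot, and variables do not carry over. Pictures are saved under pics/ and viewed, and the job is handed in when it is done.

Besides the shell and the picture viewer there is one more tool, called as name(argument=value, ...) on one line, values as JSON. move_arm: Moves the arm, as the interface text tells. Its arguments: {"type":"object","properties":{"series":{"type":"array","items":{"type":"array","items":{"type":"array","items":{"type":"number"}}}}},"required":["series"]}

```bash
ls; mkdir -p pics; cat > h.py <<'E'
import numpy as np,cv2,json
from station import r
def snap(name,fn):
    c=r.capture(name); cv2.imwrite('pics/'+fn+'.png',c['color'])
    np.save('pics/'+fn+'.npy',{k:v for k,v in c.items() if k!='color'},allow_pickle=True)
    return c
def ld(fn): return np.load('pics/'+fn+'.npy',allow_pickle=True).item()
def ray(fn,u,v):
    c=ld(fn); R=cv2.Rodrigues(np.array(c['rvec'],float))[0]; t=np.array(c['tvec'],float).ravel()
    d=R.T@np.array([(u-c['cx'])/c['fx'],(v-c['cy'])/c['fy'],1]); return -R.T@t,d/np.linalg.norm(d)
def tri(a,b):
    (o1,d1),(o2,d2)=ray(*a),ray(*b)
    s=np.linalg.lstsq(np.stack([d1,-d2],1),o2-o1,rcond=None)[0]
    p,q=o1+s[0]*d1,o2+s[1]*d2; return (p+q)/2,np.linalg.norm(p-q)
def atz(a,z):
    o,d=ray(*a); return o+d*(z-o[2])/d[2]
def proj(fn,p):
    c=ld(fn);K=np.array([[c['fx'],0,c['cx']],[0,c['fy'],c['cy']],[0,0,1.]])
    return cv2.projectPoints(np.array(p,float).reshape(-1,1,3),np.array(c['rvec'],float),np.array(c['tvec'],float),K,None)[0][:,0]
E
python3 - <<'E'
from h import *
s=r.sense();print({k:np.round(v,3).tolist() for k,v in s.items()})
for n in ['scene','top','wrist']: snap(n,n+'0')
for n in ['scene0','top0']: 
  o,d=ray(n,280,210);print(n,o,d)
E
```

```text
pics
{'time_s': 0.0, 'joints': [89.186, 22.091, 0.379, -0.028, -68.41, -14.817], 'joint_velocities': [-0.01, -0.03, -0.056, 0.085, 0.087, -0.007], 'effort': [-0.0, -39.067, 18.74, 4.22, 0.011, -0.0], 'tcp_pos': [0.168, 0.601, 0.182], 'ee_rot': [[-0.27, -0.963, -0.0], [-0.963, 0.27, -0.002], [0.002, -0.0, -1.0]], 'wrist_force': [0.297, -0.304, -0.093], 'moment': [0.014, 0.049, -0.003], 'gripper_width': 1.001}
scene0 [ 1.25562769 -0.48279523  0.8502296 ] [-0.66222688  0.41981461 -0.62065389]
top0 [0.34944119 0.01141586 1.11750235] [ 0.14546096  0.0097199  -0.98931625]
```

View pics/scene0.png

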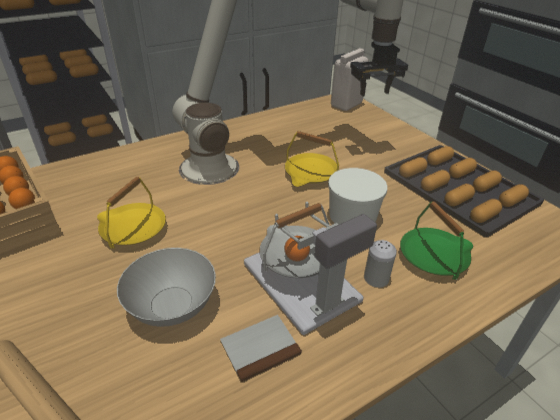

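View pics/top0.png

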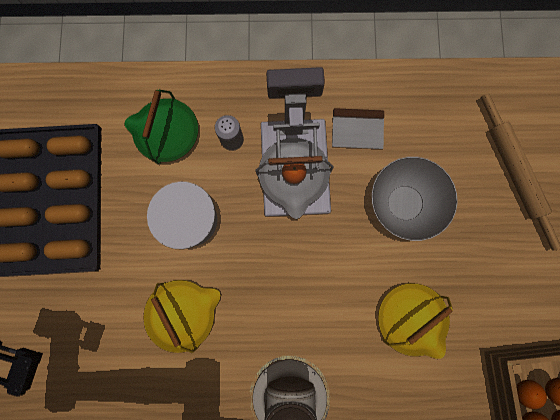

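View pics/wrist0.png

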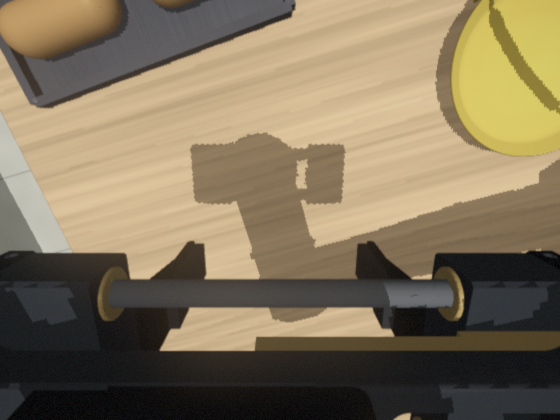

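The top view shows the scale at centre, with its grip at about (296,160). The bowl's rim centre is about (413,199), on the robot's right (−y), and the tub is on the left at (181,215). I'll zoom in to measure.

```bash
python3 - <<'E'
from h import *
a=cv2.imread('pics/top0.png')[55:225,240:345]; b=cv2.imread('pics/scene0.png')[185:335,230:390]
cv2.imwrite('pics/zt.png',cv2.resize(a,None,fx=3.5,fy=3.5,interpolation=2)); cv2.imwrite('pics/zs.png',cv2.resize(b,None,fx=4,fy=4,interpolation=2)[:600])
E
```

```text
(no output)
```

View pics/zt.png

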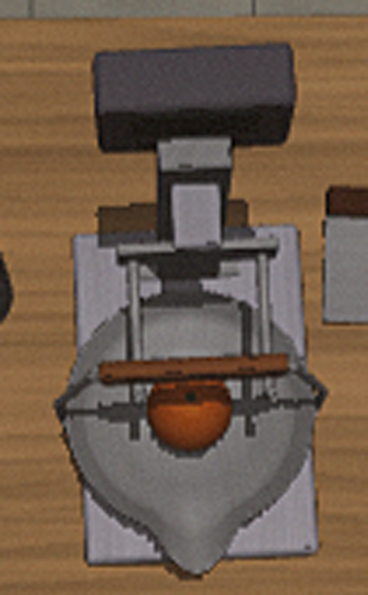

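View pics/zs.png

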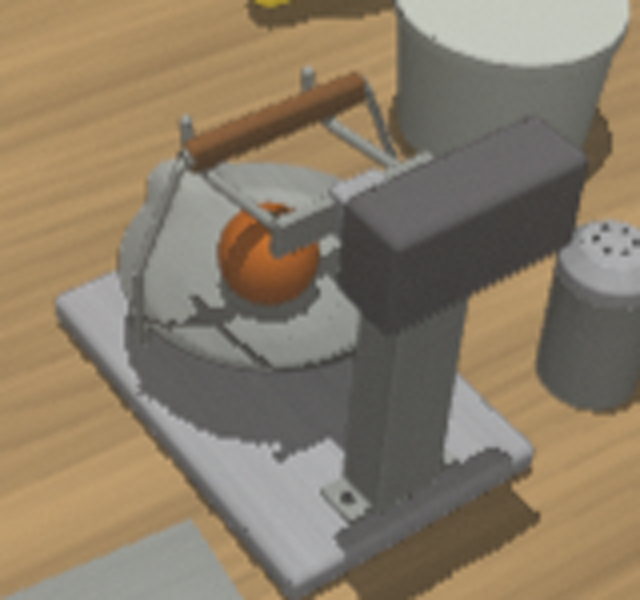

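```bash
cat > m.py <<'E'
from h import *
L,e1=tri(('top0',240+99/3.5,55+371/3.5),('scene0',230+361/4,185+84/4))
Rr,e2=tri(('top0',240+288/3.5,55+366/3.5),('scene0',230+192/4,185+152/4))
print(L,e1,Rr,e2,np.linalg.norm(L-Rr),(L+Rr)/2, np.degrees(np.arctan2(*(L-Rr)[:2][::-1])))
# bowl rim
for n,p in [('bowl top L/R/T/B',[(372,199),(457,199),(413,157),(413,241)])]:
  q=[atz(('top0',*x),.085) for x in p]; print(np.round(q,3))
# scale base top corners z=.025
for z,p in [(.025,[(240+72/3.5,55+228/3.5),(240+300/3.5,55+226/3.5),(240+85/3.5,55+565/3.5),(240+318/3.5,55+552/3.5)])]:
  print(np.round([atz(('top0',*x),z) for x in p],3))
print('indicator',np.round([atz(('top0',240+x/3.5,55+y/3.5),.29) for x,y in [(95,52),(290,44),(100,105),(294,98)]],3))
print('tub',np.round([atz(('top0',x,y),.126) for x,y in [(147,215),(216,215),(181,182),(181,249)]],3))
E
python3 m.py
```

```text
[0.60309196 0.04805753 0.20463887] 0.0005764132178935063 [ 0.60639044 -0.079301    0.20598658] 0.005793447507212302 0.12740836309679654 [ 0.6047412  -0.01562173  0.20531272] 91.48357952055399
[[ 0.529 -0.225  0.085]
 [ 0.527 -0.451  0.085]
 [ 0.644 -0.34   0.085]
 [ 0.416 -0.328  0.085]]
[[ 0.776  0.077  0.025]
 [ 0.776 -0.113  0.025]
 [ 0.492  0.067  0.025]
 [ 0.501 -0.121  0.025]]
indicator [[ 0.791  0.047  0.29 ]
 [ 0.795 -0.079  0.29 ]
 [ 0.754  0.043  0.29 ]
 [ 0.758 -0.081  0.29 ]]
tub [[0.485 0.363 0.126]
 [0.484 0.185 0.126]
 [0.571 0.278 0.126]
 [0.397 0.273 0.126]]
```

move_arm(series=[[[0,0,-1.2,0,0,6.05,1],[0,0,-1.2,0,0,6.05,1],[0,0,-1.2,0,0,6.05,1],[0,0,-1.2,0,0,6.05,1],[0,0,-1.2,0,0,6.05,1],[0,0,-1.2,0,0,6.05,1],[0,0,-1.2,0,0,6.05,1],[0,0,-1.2,0,0,6.05,1],[0,0,-1.2,0,0,6.05,1],[0,0,-1.2,0,0,6.05,1],[0,0,-1.2,0,0,6.05,1],[0,0,-1.2,0,0,6.05,1]]])

```text
time_s: 1.65
tcp_pos: [0.1683, 0.6017, 0.3268]
ee_rot: [[-1.0, -0.027, -0.0], [-0.027, 1.0, -0.001], [0.0, -0.001, -1.0]]
wrist_force: [-0.4, 0.5, 0.0]
gripper_width: 1.001
```

```bash
cat >> h.py <<'E'
def to(p):
    s=r.sense(); R=np.array(s['ee_rot']); d=R.T@(np.array(p)-s['tcp_pos'])
    print('t',s['time_s'],'tcp',np.round(s['tcp_pos'],4),'head',np.degrees(np.arctan2(R[1,0],R[0,0])).round(2),'tilt',np.degrees(np.arccos(-R[2,2])).round(2),'z',R[:,2].round(4),'d cm tool',np.round(d*100,2),'F',np.round(s['wrist_force'],2),'w',s['gripper_width'],'j',np.round(s['joints'],1))
E
python3 -c "
from h import *
to([.604,-.016,.31])"
```

```text
t 1.65 tcp [0.1683 0.6017 0.3268] head -178.43 tilt 0.05 z [-3.e-04 -9.e-04 -1.e+00] d cm tool [-41.87 -62.94   1.72] F [-0.37  0.54  0.02] w 1.001204148280391 j [ 89.2  18.9  15.9  -0.  -87.1 -87.6]
```

move_arm(series=[[[-2.6,-3.9,0,0,0,0,1],[-2.6,-3.9,0,0,0,0,1],[-2.6,-3.9,0,0,0,0,1],[-2.6,-3.9,0,0,0,0,1],[-2.6,-3.9,0,0,0,0,1],[-2.6,-3.9,0,0,0,0,1],[-2.6,-3.9,0,0,0,0,1],[-2.6,-3.9,0,0,0,0,1],[-2.6,-3.9,0,0,0,0,1],[-2.6,-3.9,0,0,0,0,1],[-2.6,-3.9,0,0,0,0,1],[-2.6,-3.9,0,0,0,0,1]]])

```text
time_s: 3.15
tcp_pos: [0.4952, 0.1423, 0.3267]
ee_rot: [[-1.0, -0.031, -0.0], [-0.031, 1.0, 0.0], [0.0, 0.0, -1.0]]
wrist_force: [0.7, 0.3, 0.4]
gripper_width: 1.001
```

```bash
python3 -c "
from h import *
to([.604,-.016,.31])"
```

```text
t 3.15 tcp [0.4952 0.1423 0.3267] head -178.22 tilt 0.02 z [-3.e-04  1.e-04 -1.e+00] d cm tool [-10.39 -16.16   1.66] F [0.73 0.32 0.43] w 1.0011250964228837 j [ 34.1   7.2   0.7  -0.  -83.5 -32.3]
```

move_arm(series=[[[-2.6,-4.0,0.4,0,0,0,1],[-2.6,-4.0,0.4,0,0,0,1],[-2.6,-4.0,0.4,0,0,0,1],[-2.6,-4.0,0.4,0,0,0,1],[0,0,0,0,0,0,1],[0,0,0,0,0,0,1]]])

```text
time_s: 3.9
tcp_pos: [0.6032, -0.0129, 0.3104]
ee_rot: [[-1.0, -0.03, -0.001], [-0.03, 1.0, 0.0], [0.001, 0.0, -1.0]]
wrist_force: [-0.3, 1.0, 0.2]
gripper_width: 0.997
```

```bash
python3 -c "
from h import *
to([.604,-.016,.31])
s=r.sense();c=snap('wrist','w1');np.save('pics/w1s.npy',s);print(c['tool_from_camera'],c['fx'])
for n in ['scene','top']: snap(n,n+'1')"
```

```text
t 3.9 tcp [ 0.6032 -0.0129  0.3104] head -178.25 tilt 0.06 z [-0.001  0.    -1.   ] d cm tool [-0.07 -0.31  0.04] F [-0.33  0.99  0.23] w 0.9969323640459541 j [ 14.1  16.7  10.6  -0.  -83.9 -12.4]
[[ 9.99999542e-01  9.43672662e-04 -1.61190727e-04  8.39280969e-05]
 [-8.60174032e-04  9.59585951e-01  2.81414398e-01 -7.64890729e-02]
 [ 4.20239431e-04 -2.81414130e-01  9.59586323e-01 -2.01263722e-01]
 [ 0.00000000e+00  0.00000000e+00  0.00000000e+00  1.00000000e+00]] 307.8883185640707
```

View pics/w1.png

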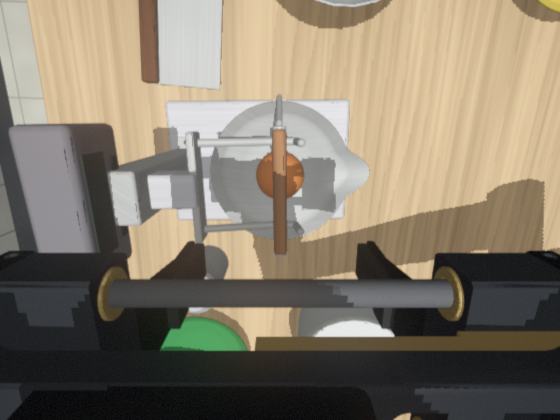

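View pics/scene1.png

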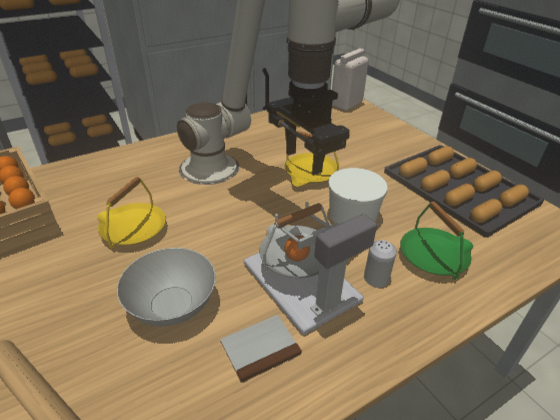

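```bash
cat >> h.py <<'E'
def wray(fn,u,v):
    c=ld(fn); s=np.load('pics/'+fn+'s.npy',allow_pickle=True).item(); T=np.array(c['tool_from_camera']); R=np.array(s['ee_rot'])
    d=R@T[:3,:3]@np.array([(u-c['cx'])/c['fx'],(v-c['cy'])/c['fy'],1]); return np.array(s['tcp_pos'])+R@T[:3,3],d/np.linalg.norm(d)
def watz(fn,u,v,z):
    o,d=wray(fn,u,v); return o+d*(z-o[2])/d[2]
E
python3 -c "
from h import *
print(proj('scene1',[.603,-.013,.31]),proj('top1',[.603,-.013,.31]))
for z in (.2,.205,.215):
  print(z,watz('w1',280,129,z),watz('w1',280,254,z))
a=cv2.imread('pics/w1.png')[85:265,180:380];cv2.imwrite('pics/zw1.png',cv2.resize(a,None,fx=3.3,fy=3.3,interpolation=2))
"
```

```text
[[301.74987235 177.49447112]] [[294.75845436 147.41815981]]
0.2 [ 0.60553944 -0.07970839  0.2       ] [0.60139979 0.05364048 0.2       ]
0.205 [ 0.6055416  -0.07986331  0.205     ] [0.60146835 0.05134654 0.205     ]
0.215 [ 0.60554592 -0.08017315  0.215     ] [0.60160548 0.04675866 0.215     ]
```

View pics/zw1.png

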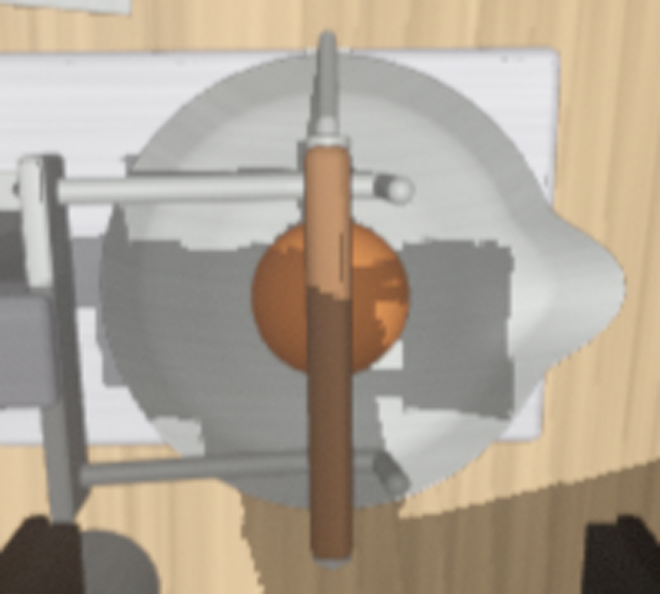

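View pics/top1.png

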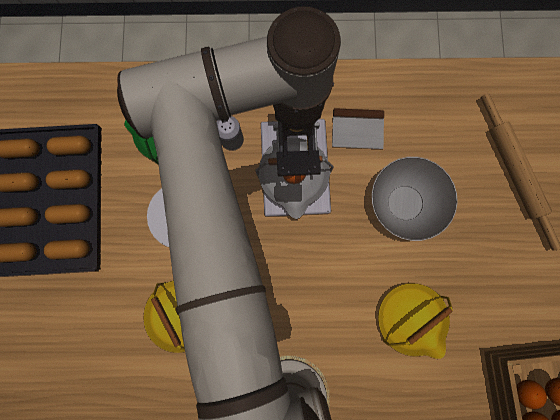

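move_arm(series=[[[0,-0.3,0.7,0,0,0,1],[0,0,1.2,0,0,0,1],[0,0,1.2,0,0,0,1],[0,0,1.2,0,0,0,0.8],[0,0,1.2,0,0,0,0.6],[0,0,1.2,0,0,0,0.4],[0,0,1.2,0,0,0,0.3],[0,0,0.6,0,0,0,0.3],[0,0,0,0,0,0,0.3]]])

```text
time_s: 5.18
tcp_pos: [0.6035, -0.016, 0.2254]
ee_rot: [[-1.0, -0.031, -0.001], [-0.031, 1.0, -0.0], [0.001, -0.0, -1.0]]
wrist_force: [-0.0, -0.2, -0.2]
gripper_width: 0.658
```

```bash
python3 -c "
from h import *
to([.6036,-.016,.186])
s=r.sense();c=snap('wrist','w2');np.save('pics/w2s.npy',s)
for n in ['scene','top']: snap(n,n+'2')"
```

```text
t 5.175 tcp [ 0.6035 -0.016   0.2254] head -178.23 tilt 0.05 z [-8.e-04 -3.e-04 -1.e+00] d cm tool [-0.01  0.01  3.94] F [-0.01 -0.2  -0.25] w 0.6584185538044618 j [ 13.8  18.5   1.3   0.  -72.9 -12.1]
```

View pics/w2.png

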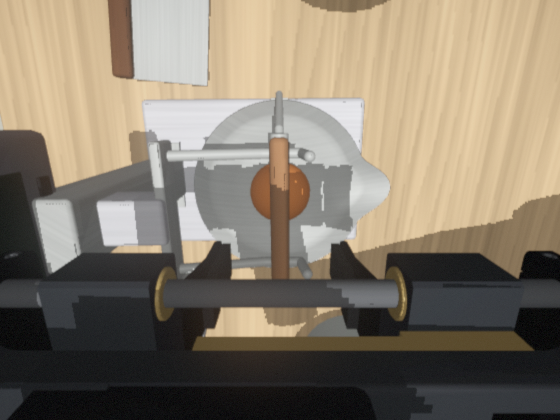

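View pics/scene2.png

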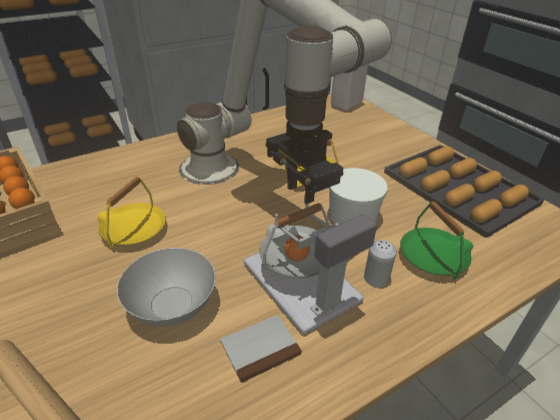

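The bar at u≈280 is centred between the fingers (225 to 335), so I'll descend and close.

move_arm(series=[[[0,0,0.8,0,0,0,0.3],[0,0,0.8,0,0,0,0.3],[0,0,0.8,0,0,0,0.3],[0,0,0.8,0,0,0,0.2],[0,0,0.7,0,0,0,0.0],[0,0,0,0,0,0,-0.2],[0,0,0,0,0,0,-0.4],[0,0,0,0,0,0,-0.5],[0,0,0,0,0,0,-0.55],[0,0,0,0,0,0,-0.6]]])

```text
time_s: 6.58
tcp_pos: [0.6037, -0.016, 0.187]
ee_rot: [[-1.0, -0.031, 0.0], [-0.031, 1.0, 0.0], [-0.0, 0.0, -1.0]]
wrist_force: [0.7, -0.2, -1.0]
gripper_width: 0.218
```

```bash
python3 -c "
from h import *
print(tri.__name__)
o1,d1=wray('w1',280,129);o2,d2=wray('w2',279,137)
k=np.linalg.lstsq(np.stack([d1,-d2],1),o2-o1,rcond=None)[0];print('end z',o1+k[0]*d1)
to([.6036,-.016,.186])
s=r.sense();c=snap('wrist','w3');np.save('pics/w3s.npy',s)"
```

```text
tri
end z [ 0.60553744 -0.07956523  0.19537919]
t 6.575 tcp [ 0.6037 -0.016   0.187 ] head -178.23 tilt 0.02 z [ 3.e-04  0.e+00 -1.e+00] d cm tool [ 0.01 -0.    0.1 ] F [ 0.69 -0.2  -0.98] w 0.21810845961108613 j [ 13.8  19.8  -2.3   0.  -67.9 -12.1]
```

View pics/w3.png

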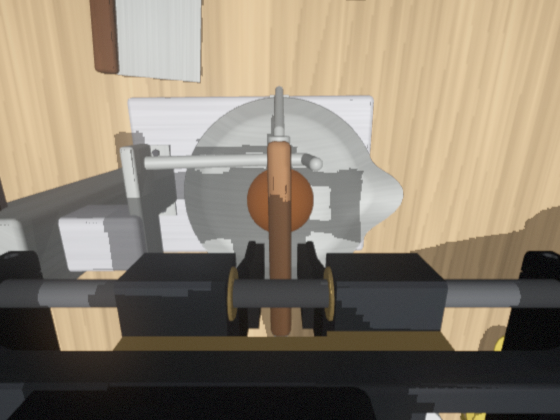

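move_arm(series=[[[0,0,0,0,0,0,-0.65],[0,0,0,0,0,0,-0.7],[0,0,0,0,0,0,-0.8],[0,0,0,0,0,0,-1],[0,0,0,0,0,0,-1],[0,0,0,0,0,0,-1]]])

```text
time_s: 7.38
tcp_pos: [0.6036, -0.016, 0.1868]
ee_rot: [[-1.0, -0.031, -0.0], [-0.031, 1.0, -0.0], [0.0, -0.0, -1.0]]
wrist_force: [0.1, 0.7, -0.3]
gripper_width: 0.008
```

```bash
python3 -c "
from h import *
to([.6036,-.016,.186])
print(r.sense()['moment'])
s=r.sense();c=snap('wrist','w4');np.save('pics/w4s.npy',s)"
```

```text
t 7.375 tcp [ 0.6036 -0.016   0.1868] head -178.23 tilt 0.0 z [-1.e-04 -0.e+00 -1.e+00] d cm tool [ 0.   -0.    0.08] F [ 0.07  0.7  -0.26] w 0.007749953461812736 j [ 13.8  19.8  -2.3  -0.  -67.9 -12.1]
[ 0.1359338  -0.0972029   0.00769028]
```

View pics/w4.png

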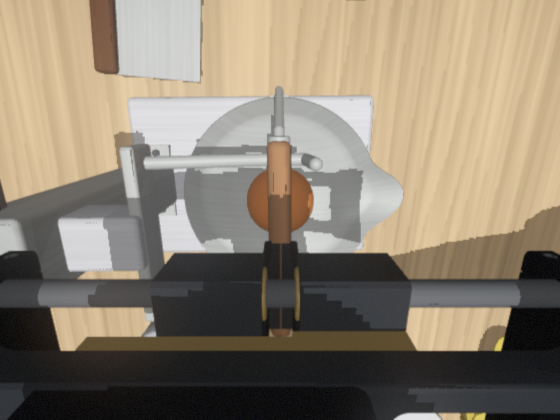

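The fingers shut to 0.008, which means they closed without the bar between them, most likely above it. I'll look closer before moving anything.

```bash
python3 -c "
from h import *
for n in ['scene','top']: snap(n,n+'4')
b=cv2.imread('pics/scene4.png')[150:300,230:390]
cv2.imwrite('pics/zs4.png',cv2.resize(b,None,fx=4,fy=4,interpolation=2))
a=cv2.imread('pics/w4.png')[120:350,200:360];cv2.imwrite('pics/zw4.png',cv2.resize(a,None,fx=2.6,fy=2.6,interpolation=2))
print(proj('scene4',[[.6036,-.016,.187],[.6036,-.016,.205]]),proj('top4',[.6036,-.016,.187]))
"
```

```text
[[298.30510363 219.94398267]
 [298.64613214 214.19341107]] [[294.64073621 162.44968556]]
```

View pics/zs4.png

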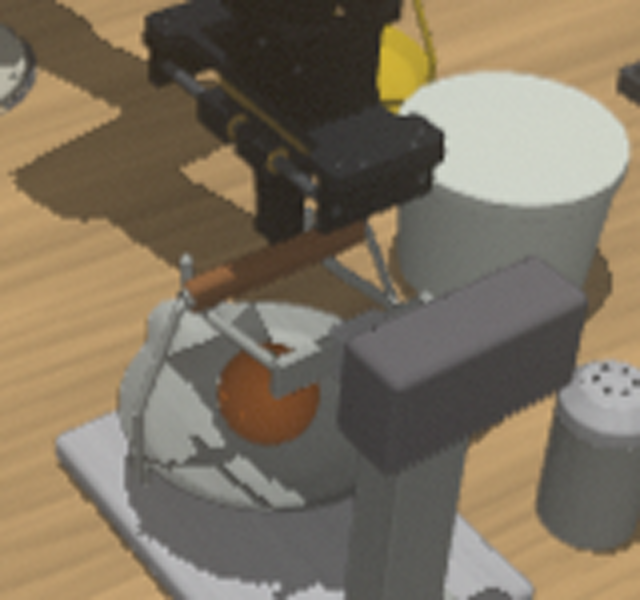

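View pics/zw4.png

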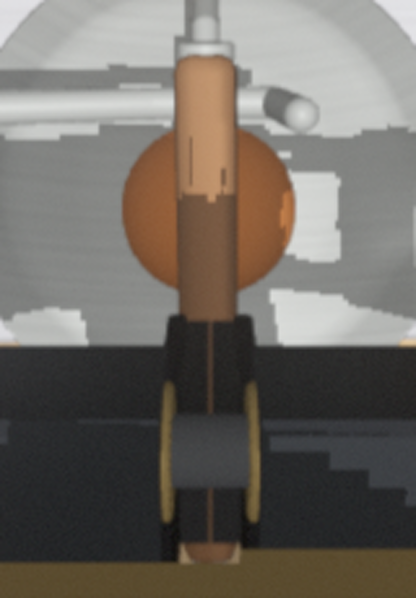

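```bash
python3 -c "
from h import *
im=cv2.imread('pics/scene1.png'); R=np.array([[-1,-.03],[-.03,1]])
for dz,c in ((0,(0,0,255)),(.03,(0,255,0)),(.036,(255,0,0))):
  for sx in (-.0435,.0435):
    for sy in (-.0095,.0095):
      p=np.array([.6032,-.0129])+R@[sx,sy]
      u=proj('scene1',[*p,.3104+dz])[0]; print(dz,sx,sy,u.round(1))
b=im[80:230,230:390]
cv2.imwrite('pics/zs1.png',cv2.resize(b,None,fx=4,fy=4,interpolation=2))
"
```

```text
0 -0.0435 -0.0095 [309.9 188.2]
0 -0.0435 0.0095 [316.8 185.5]
0 0.0435 -0.0095 [287.6 169.6]
0 0.0435 0.0095 [294.3 167.3]
0.03 -0.0435 -0.0095 [310.8 176.7]
0.03 -0.0435 0.0095 [317.8 174.2]
0.03 0.0435 -0.0095 [288.  158.5]
0.03 0.0435 0.0095 [294.8 156.2]
0.036 -0.0435 -0.0095 [310.9 174.4]
0.036 -0.0435 0.0095 [318.1 171.8]
0.036 0.0435 -0.0095 [288.1 156.2]
0.036 0.0435 0.0095 [295.  153.9]
```

View pics/zs1.png

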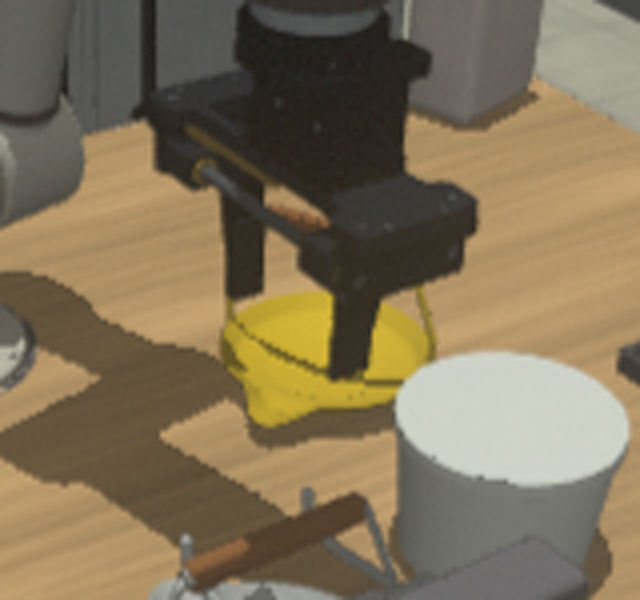

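Comparing the projections with the picture, the visible fingertips end about 31–36 mm above the reported TCP. The fingers therefore shut above the bar. I'll rise, open, check, and then descend about 35 mm further than the reported height suggests.

move_arm(series=[[[0,0,-1.0,0,0,0,-1],[0,0,-1.0,0,0,0,-0.5],[0,0,-1.0,0,0,0,0],[0,0,0,0,0,0,0.1],[0,0,0,0,0,0,0.1],[0,0,0,0,0,0,0.1]]])

```text
time_s: 8.28
tcp_pos: [0.6034, -0.016, 0.2163]
ee_rot: [[-1.0, -0.031, -0.001], [-0.031, 1.0, -0.0], [0.001, -0.0, -1.0]]
wrist_force: [0.4, -0.5, -0.3]
gripper_width: 0.483
```

```bash
python3 -c "
from h import *
to([.6036,-.016,.152])
s=r.sense();c=snap('wrist','w5');np.save('pics/w5s.npy',s)
for n in ['scene','top']: snap(n,n+'5')
b=cv2.imread('pics/scene5.png')[130:280,230:390]
a=cv2.imread('pics/top5.png')[90:220,230:360]
cv2.imwrite('pics/z5.png',np.hstack([cv2.resize(b,(480,450),interpolation=2),cv2.resize(a,(450,450),interpolation=2)])[:,:800])
w=float(s['gripper_width'])*.087/2
for z in (.03,.034,.038): print(z,[proj('scene5',np.array(s['tcp_pos'])+[sx*w,0,z])[0].round(1) for sx in (1,-1)],[proj('top5',np.array(s['tcp_pos'])+[sx*w,0,z])[0].round(1) for sx in (1,-1)])
"
```

```text
t 8.275 tcp [ 0.6034 -0.016   0.2163] head -178.23 tilt 0.06 z [-1.e-03 -1.e-04 -1.e+00] d cm tool [-0.03 -0.    6.43] F [ 0.4  -0.53 -0.32] w 0.48310082063494586 j [ 13.8  18.8   0.4  -0.  -71.7 -12.1]
0.03 [array([304.4, 205.2]), array([294.5, 195.8])] [array([295.2, 146.8]), array([295.4, 164.6])]
0.034 [array([304.5, 203.8]), array([294.6, 194.5])] [array([295.3, 146.3]), array([295.5, 164.1])]
0.038 [array([304.6, 202.4]), array([294.7, 193.1])] [array([295.3, 145.8]), array([295.5, 163.7])]
```

View pics/z5.png

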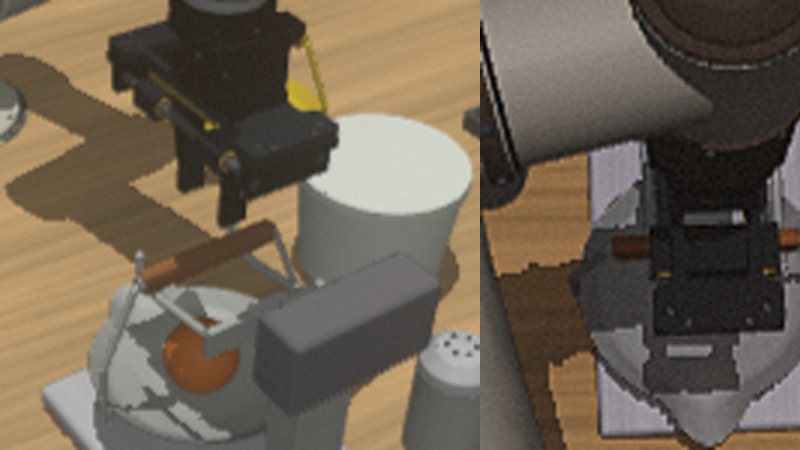

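View pics/w5.png

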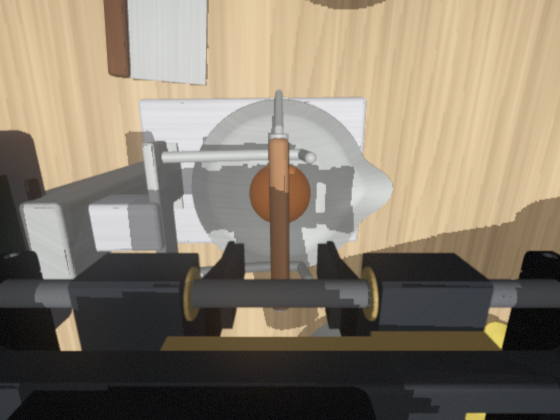

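move_arm(series=[[[0,0,0.8,0,0,0,0.1],[0,0,0.8,0,0,0,0.1],[0,0,0.8,0,0,0,0.1],[0,0,0.8,0,0,0,0.1],[0,0,0.8,0,0,0,0.1],[0,0,0.8,0,0,0,0.1],[0,0,0.8,0,0,0,0.1],[0,0,0.8,0,0,0,0.1],[0,0,0,0,0,0,0.0]]])

```text
time_s: 9.55
tcp_pos: [0.6031, -0.0161, 0.152]
ee_rot: [[-1.0, -0.031, -0.002], [-0.031, 1.0, -0.0], [0.002, -0.0, -1.0]]
wrist_force: [0.1, 0.5, 0.4]
gripper_width: 0.52
```

```bash
python3 -c "
from h import *
to([.6036,-.016,.152])
s=r.sense();c=snap('wrist','w6');np.save('pics/w6s.npy',s)
for n in ['scene','top']: snap(n,n+'6')
b=cv2.imread('pics/scene6.png')[150:300,230:390]
cv2.imwrite('pics/z6.png',np.hstack([cv2.resize(b,(480,450),interpolation=2),cv2.resize(c['color'][100:380,180:380],(320,450),interpolation=2)]))
"
```

```text
t 9.55 tcp [ 0.6031 -0.0161  0.152 ] head -178.23 tilt 0.1 z [-1.6e-03 -3.0e-04 -1.0e+00] d cm tool [-0.05  0.   -0.  ] F [0.14 0.48 0.43] w 0.5199085586343891 j [ 13.8  21.3  -5.3  -0.  -63.5 -12.1]
```

View pics/z6.png

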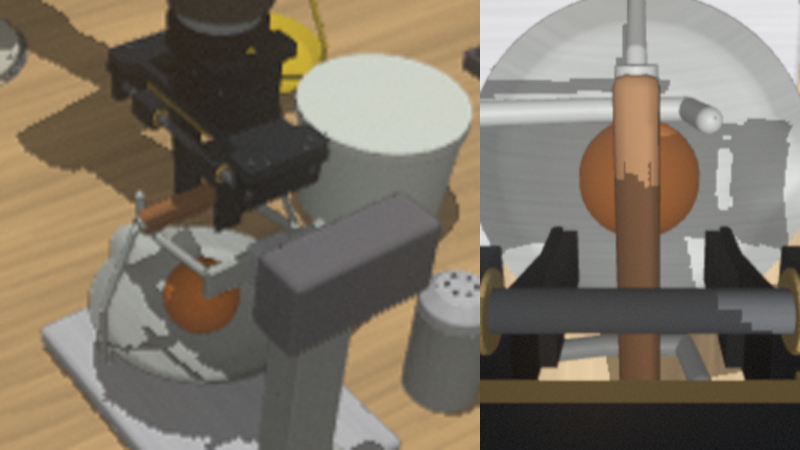

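move_arm(series=[[[0,0.1,0.4,0,0,0,0],[0,0.1,0.4,0,0,0,-0.2],[0,0,0,0,0,0,-0.4],[0,0,0,0,0,0,-0.5],[0,0,0,0,0,0,-0.55],[0,0,0,0,0,0,-0.6],[0,0,0,0,0,0,-0.65],[0,0,0,0,0,0,-0.7],[0,0,0,0,0,0,-0.8],[0,0,0,0,0,0,-1],[0,0,0,0,0,0,-1],[0,0,0,0,0,0,-1]]])

```text
time_s: 11.2
tcp_pos: [0.604, -0.0139, 0.1449]
ee_rot: [[-1.0, -0.031, 0.001], [-0.031, 1.0, 0.0], [-0.001, 0.0, -1.0]]
wrist_force: [3.0, 0.3, -0.6]
gripper_width: 0.156
```

```bash
python3 -c "
from h import *
to([.6036,-.016,.144])
s=r.sense();c=snap('wrist','w7');np.save('pics/w7s.npy',s)
for n in ['scene','top']: snap(n,n+'7')
b=cv2.imread('pics/scene7.png')[150:300,230:390]
cv2.imwrite('pics/z7.png',np.hstack([cv2.resize(b,(480,450),interpolation=2),cv2.resize(c['color'][100:380,180:380],(320,450),interpolation=2)]))
"
```

```text
t 11.2 tcp [ 0.604  -0.0139  0.1449] head -178.23 tilt 0.05 z [ 8.e-04  1.e-04 -1.e+00] d cm tool [ 0.04 -0.21  0.09] F [ 3.03  0.25 -0.62] w 0.1555951634212925 j [ 14.   21.6  -5.9   0.  -62.5 -12.3]
```

View pics/z7.png

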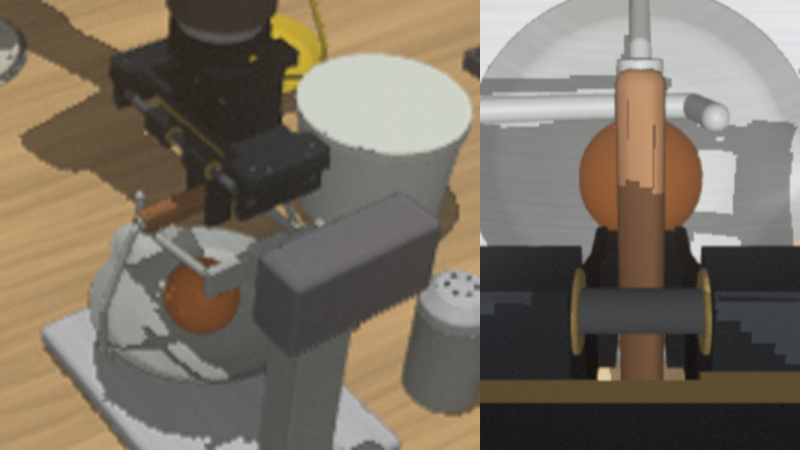

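The width is 0.156 (13.6 mm), so the bar is gripped. Now a gentle lift.

move_arm(series=[[[0,0,-0.15,0,0,0,-1],[0,0,-0.3,0,0,0,-1],[0,0,-0.45,0,0,0,-1],[0,0,-0.5,0,0,0,-1],[0,0,-0.5,0,0,0,-1],[0,0,-0.5,0,0,0,-1],[0,0,-0.5,0,0,0,-1],[0,0,-0.5,0,0,0,-1],[0,0,-0.5,0,0,0,-1],[0,0,-0.45,0,0,0,-1],[0,0,-0.3,0,0,0,-1],[0,0,-0.15,0,0,0,-1]]])

```text
time_s: 12.85
tcp_pos: [0.6036, -0.014, 0.193]
ee_rot: [[-1.0, -0.031, 0.0], [-0.031, 1.0, 0.0], [-0.0, 0.0, -1.0]]
wrist_force: [-0.0, 0.1, -4.6]
gripper_width: 0.157
```

move_arm(series=[[[0,0,0,0,0,0,-1],[0,0,0,0,0,0,-1],[0,0,0,0,0,0,-1]]])

```text
time_s: 13.22
tcp_pos: [0.6035, -0.014, 0.1926]
ee_rot: [[-1.0, -0.031, -0.0], [-0.031, 1.0, -0.0], [0.0, -0.0, -1.0]]
wrist_force: [0.2, -0.4, -4.7]
gripper_width: 0.159
```

```bash
python3 -c "
from h import *
to([.45,-.02,.194]);print(r.sense()['moment'])
s=r.sense();c=snap('wrist','w8');np.save('pics/w8s.npy',s)
for n in ['scene','top']: snap(n,n+'8')
b=cv2.imread('pics/scene8.png')[150:300,230:390]
cv2.imwrite('pics/z8.png',np.hstack([cv2.resize(b,(480,450),interpolation=2),cv2.resize(c['color'][100:380,180:380],(320,450),interpolation=2)]))
"
```

```text
t 13.225 tcp [ 0.6035 -0.014   0.1926] head -178.23 tilt 0.02 z [-4.e-04 -1.e-04 -1.e+00] d cm tool [15.36 -0.13 -0.13] F [ 0.19 -0.4  -4.68] w 0.15943647327803512 j [ 14.   19.6  -1.8  -0.  -68.6 -12.3]
[ 0.11106071 -0.06143401 -0.07086652]
```

View pics/z8.png

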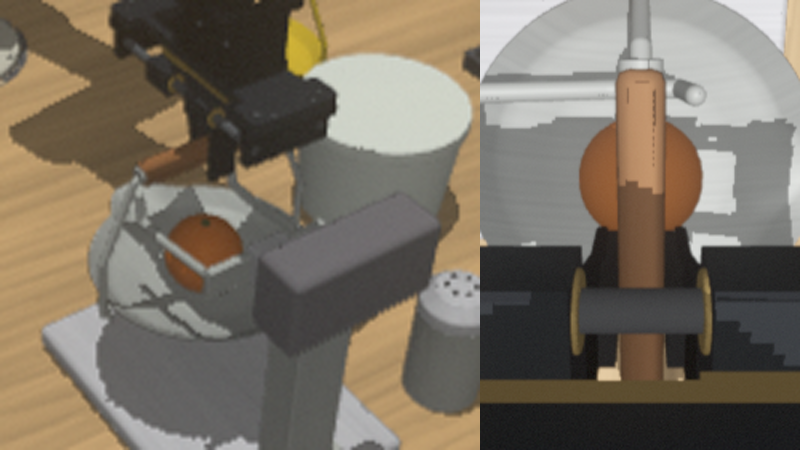

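View pics/top8.png

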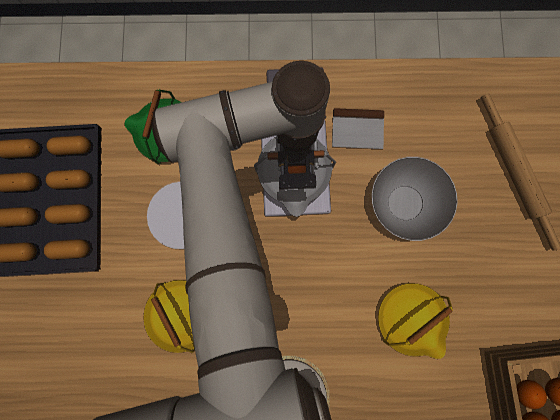

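move_arm(series=[[[0.25,0,0,0,0,0,-1],[0.5,0,0,0,0,0,-1],[0.8,0,0,0,0,0,-1],[1.0,0,0,0,0,0,-1],[1.2,0,0,0,0,0,-1],[1.2,0,0,0,0,0,-1],[1.2,0,0,0,0,0,-1],[1.2,0,0,0,0,0,-1],[1.2,0,0,0,0,0,-1],[1.2,0,0,0,0,0,-1],[1.2,0,0,0,0,0,-1],[1.2,0,0,0,0,0,-1]]])

```text
time_s: 14.88
tcp_pos: [0.4814, -0.0178, 0.1929]
ee_rot: [[-1.0, -0.031, 0.0], [-0.031, 1.0, 0.0], [-0.0, 0.0, -1.0]]
wrist_force: [-0.9, 0.7, -5.2]
gripper_width: 0.157
```

move_arm(series=[[[1.2,0,0,0,0,0,-1],[1.0,0,0,0,0,0,-1],[0.7,0,0,0,0,0,-1],[0.4,0,0,0,0,0,-1],[0.2,0,0,0,0,0,-1],[0,0,0,0,0,0,-1],[0,0,0,0,0,0,-1],[0,0,0,0,0,0,-1]]])

```text
time_s: 15.88
tcp_pos: [0.4473, -0.0188, 0.1928]
ee_rot: [[-1.0, -0.031, -0.0], [-0.031, 1.0, -0.0], [0.0, -0.0, -1.0]]
wrist_force: [-0.5, 0.2, -4.6]
gripper_width: 0.156
```

```bash
python3 -c "
from h import *
to([.45,-.02,.194]);print(r.sense()['moment'])
s=r.sense();c=snap('wrist','w9');np.save('pics/w9s.npy',s)
for n in ['scene','top']: snap(n,n+'9')
b=cv2.imread('pics/scene9.png')[120:270,210:370]
cv2.imwrite('pics/z9.png',np.hstack([cv2.resize(b,(480,450),interpolation=2),cv2.resize(c['color'][100:380,180:380],(320,450),interpolation=2)]))
"
```

```text
t 15.875 tcp [ 0.4473 -0.0188  0.1928] head -178.24 tilt 0.01 z [-1.e-04 -1.e-04 -1.e+00] d cm tool [-0.26 -0.13 -0.12] F [-0.49  0.21 -4.56] w 0.15648970927527442 j [ 18.5   4.  -22.1   0.  -64.  -16.7]
[ 0.10095733 -0.0587608  -0.01045602]
```

View pics/z9.png

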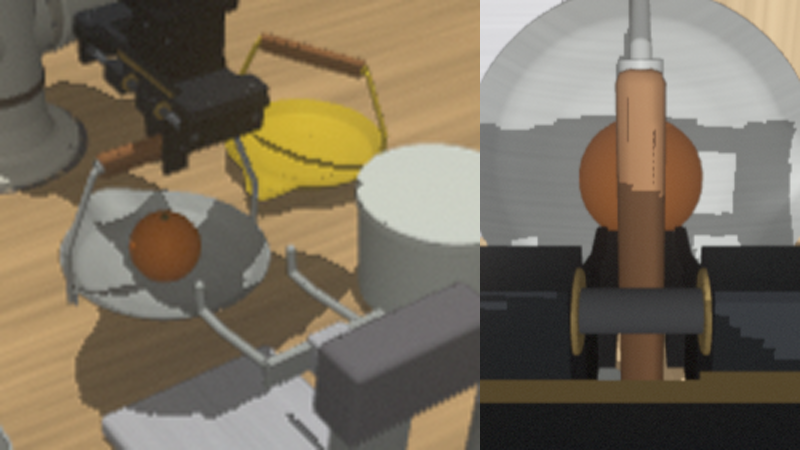

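View pics/top9.png

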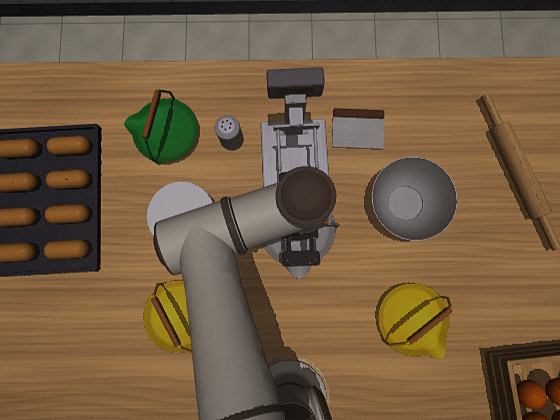

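move_arm(series=[[[0,0,0,0,0,-1,-1],[0,0,0,0,0,-2,-1],[0,0,0,0,0,-3,-1],[0,0,0,0,0,-4.3,-1],[0,0,0,0,0,-4.3,-1],[0,0,0,0,0,-4.3,-1],[0,0,0,0,0,-4.3,-1],[0,0,0,0,0,-4.3,-1],[0,0,0,0,0,-4.3,-1],[0,0,0,0,0,-4.3,-1],[0,0,0,0,0,-4.3,-1],[0,0,0,0,0,-4.3,-1]]])

```text
time_s: 17.52
tcp_pos: [0.4472, -0.0188, 0.1929]
ee_rot: [[-0.686, -0.728, 0.0], [-0.728, 0.686, -0.0], [0.0, -0.0, -1.0]]
wrist_force: [-1.6, 0.2, -4.7]
gripper_width: 0.158
```

move_arm(series=[[[0,0,0,0,0,-4.3,-1],[0,0,0,0,0,-4.3,-1],[0,0,0,0,0,-4.3,-1],[0,0,0,0,0,-4.3,-1],[0,0,0,0,0,-4.3,-1],[0,0,0,0,0,-4.3,-1],[0,0,0,0,0,-4.3,-1],[0,0,0,0,0,-4.3,-1],[0,0,0,0,0,-4.3,-1],[0,0,0,0,0,-3,-1],[0,0,0,0,0,-2,-1],[0,0,0,0,0,-1.6,-1]]])

```text
time_s: 19.02
tcp_pos: [0.4472, -0.0188, 0.1929]
ee_rot: [[0.033, -0.999, 0.0], [-0.999, -0.033, 0.0], [-0.0, -0.0, -1.0]]
wrist_force: [-0.6, 1.0, -4.6]
gripper_width: 0.155
```

move_arm(series=[[[0,0,0,0,0,0,-1],[0,0,0,0,0,0,-1],[0,0,0,0,0,0,-1],[0,0,0,0,0,0,-1]]])

```text
time_s: 19.52
tcp_pos: [0.4472, -0.0188, 0.1929]
ee_rot: [[0.031, -1.0, 0.0], [-1.0, -0.031, -0.0], [0.0, -0.0, -1.0]]
wrist_force: [-0.8, 0.0, -5.1]
gripper_width: 0.152
```

```bash
python3 -c "
from h import *
to([.49,-.175,.193]);print(r.sense()['moment'])
s=r.sense();c=snap('wrist','w10');np.save('pics/w10s.npy',s)
for n in ['scene','top']: snap(n,n+'10')
b=cv2.imread('pics/scene10.png')[120:270,210:370]
cv2.imwrite('pics/z10.png',np.hstack([cv2.resize(b,(480,450),interpolation=2),cv2.resize(c['color'][100:380,180:380],(320,450),interpolation=2)]))
"
```

```text
t 19.525 tcp [ 0.4472 -0.0188  0.1929] head -88.23 tilt 0.0 z [ 0. -0. -1.] d cm tool [ 1.574e+01 -3.800e+00 -1.000e-02] F [-0.85  0.02 -5.12] w 0.152494910362979 j [ 18.5   4.  -22.1   0.  -64.   73.3]
[-0.04231291 -0.05910932  0.00412088]
```

View pics/z10.png

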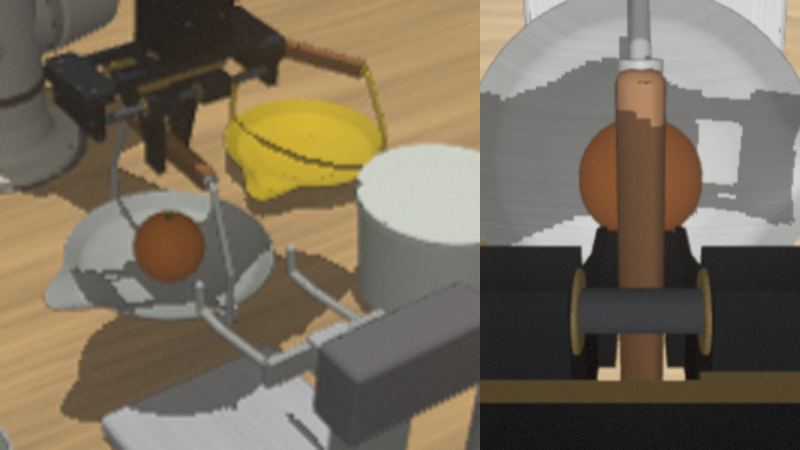

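View pics/top10.png

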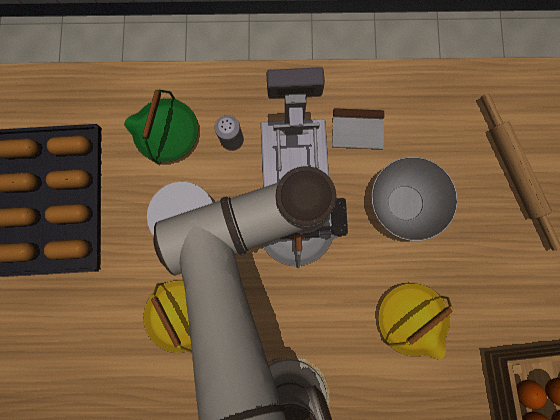

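The orange is still centred and the lip points to −y. I'll translate over to the bowl, −y first and then +x, with about 1 cm of rise.

move_arm(series=[[[0.25,0,0,0,0,0,-1],[0.5,0,-0.1,0,0,0,-1],[0.8,0,-0.1,0,0,0,-1],[1.0,0,-0.2,0,0,0,-1],[1.2,0,-0.2,0,0,0,-1],[1.2,0,-0.2,0,0,0,-1],[1.2,0,-0.1,0,0,0,-1],[1.2,0,-0.1,0,0,0,-1],[1.2,-0.1,0,0,0,0,-1],[1.2,-0.3,0,0,0,0,-1],[1.2,-0.5,0,0,0,0,-1],[1.2,-0.6,0,0,0,0,-1]]])

```text
time_s: 21.18
tcp_pos: [0.4664, -0.1406, 0.2028]
ee_rot: [[0.031, -1.0, 0.0], [-1.0, -0.031, -0.0], [0.0, -0.0, -1.0]]
wrist_force: [0.0, -0.4, -4.3]
gripper_width: 0.157
```

move_arm(series=[[[1.2,-0.6,0,0,0,0,-1],[1.0,-0.6,0,0,0,0,-1],[0.7,-0.6,0,0,0,0,-1],[0.4,-0.6,0,0,0,0,-1],[0.2,-0.5,0,0,0,0,-1],[0,-0.3,0,0,0,0,-1],[0,-0.1,0,0,0,0,-1],[0,0,0,0,0,0,-1],[0,0,0,0,0,0,-1],[0,0,0,0,0,0,-1],[0,0,0,0,0,0,-1],[0,0,0,0,0,0,-1]]])

```text
time_s: 22.68
tcp_pos: [0.5, -0.1738, 0.2029]
ee_rot: [[0.031, -1.0, 0.0], [-1.0, -0.031, 0.0], [-0.0, -0.0, -1.0]]
wrist_force: [0.1, 1.1, -3.9]
gripper_width: 0.157
```

```bash
python3 -c "
from h import *
to([.49,-.175,.203]);print(r.sense()['moment'])
s=r.sense();c=snap('wrist','w11');np.save('pics/w11s.npy',s)
for n in ['scene','top']: snap(n,n+'11')
b=cv2.imread('pics/scene11.png')[150:350,100:313]
cv2.imwrite('pics/z11.png',np.hstack([cv2.resize(b,(480,450),interpolation=2),cv2.resize(c['color'][100:380,180:380],(320,450),interpolation=2)]))
t=cv2.imread('pics/top11.png')[130:270,250:480];cv2.imwrite('pics/zt11.png',cv2.resize(t,None,fx=3.4,fy=3.4,interpolation=2))
"
```

```text
t 22.675 tcp [ 0.5    -0.1738  0.2029] head -88.23 tilt 0.0 z [ 1.e-04  0.e+00 -1.e+00] d cm tool [ 0.09  1.   -0.01] F [ 0.06  1.1  -3.94] w 0.1571167545136342 j [ -1.6  11.9 -11.1  -0.  -67.1  93.4]
[-0.03811763 -0.03430148  0.00205   ]
```

View pics/z11.png

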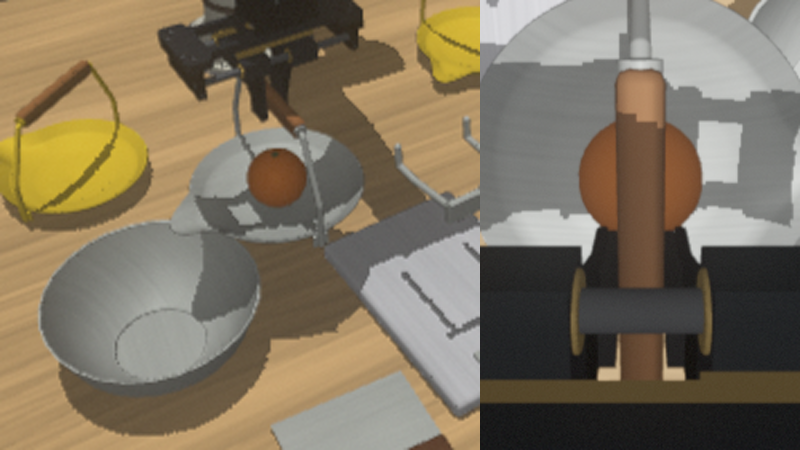

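View pics/zt11.png

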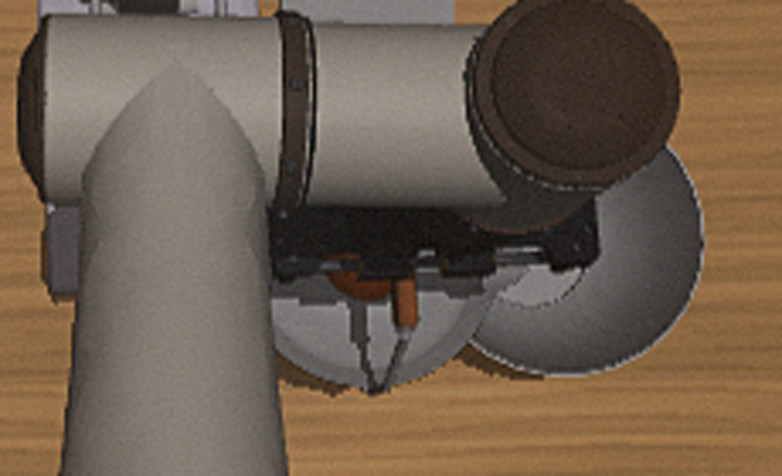

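```bash
python3 -c "
from h import *
for z in (.12,.14,.16): print(z,atz(('scene11',100+172/2.25,150+226/2.25),z))
print('pred lip',proj('scene11',[.4965,-.3,.142]),'grip end near', proj('scene11',[[.565,-.176,.263],[.598,-.177,.15]]))
B=[atz(('scene11',100+x/2.25,150+y/2.25),.085) for x,y in [(40,305),(260,290),(150,395),(150,222)]];print(np.round(B,3))
# circle fit of top rim
P=np.array([atz(('top11',250+x/3.4,130+y/3.4),.085)[:2] for x,y in [(704,243),(668,148),(690,310),(640,355),(580,375),(520,362),(478,340)]])
A=np.c_[2*P,np.ones(len(P))];s=np.linalg.lstsq(A,(P**2).sum(1),rcond=None)[0];print('bowl',s[:2],np.sqrt(s[2]+s[:2]@s[:2]))
"
```

```text
0.12 [ 0.48515914 -0.29123242  0.12      ]
0.14 [ 0.50626123 -0.29647907  0.14      ]
0.16 [ 0.52736332 -0.30172571  0.16      ]
pred lip [[173.44867588 247.90188728]] grip end near [[230.36221053 207.20277323]
 [238.81809854 252.92368399]]
[[ 0.491 -0.442  0.085]
 [ 0.588 -0.237  0.085]
 [ 0.657 -0.383  0.085]
 [ 0.429 -0.301  0.085]]
bowl [ 0.52754429 -0.34341127] 0.10893160229757672
```

```bash
python3 -c "
from h import *
a=cv2.imread('pics/w7.png').astype(int);b=cv2.imread('pics/w11.png').astype(int)
for n in (a,b):
  m=(n[...,2]>90)&(n[...,2]-n[...,0]>70); m[:, :200]=0;m[:,360:]=0;m[:140]=0;m[240:]=0
  ys,xs=np.nonzero(m);print(xs.min(),xs.max(),ys.min(),ys.max(),xs.mean(),ys.mean())
print(np.abs(r.sense()['joint_velocities']).max())
print(r.finish_job())"
```

```text
243 316 145 239 279.98275862068965 197.71948549534756
244 316 146 239 279.9991932230738 198.59257765227915
0.08143591102134744
the job is handed in; nothing more can be done
None
```

The job is handed in. The arm is holding the pan by its wooden grip, level and still, with the lip over the bowl. No verdict was reported.

**What I did**
- I pinched the grip across its middle, lifted the pan 48 mm off the prongs and drew it about 155 mm clear of the scale.
- I then turned it a quarter turn so the lip points towards the bowl, moved it across and raised it another 10 mm.

**Last checks**
- **Turn:** 90.0° from the heading at which I gripped it.
- **Level and still:** the tool's tilt read 0.0° and the joints were at rest. The pan looked the same in the wrist view as it did hanging.
- **Lip:** about 50 mm above the bowl's rim and about 50–55 mm from its centre seen from above.
- **Bowl:** I saw no sign of contact. It measured within about 10 mm of its first position, which is about as well as I could read it.
- **Orange:** within about 1 pixel of where it lay in the pan when I gripped it.
- **Grip:** opening of 13.7 mm on the 14 mm bar. The vertical load read 3.9 to 5.1 N, against the 5.0 N expected.

**What failed or disagreed**
- **First grasp missed:** the fingers shut above the bar without moving anything. In the pictures, the fingertips ended about 31–36 mm above the reported tool point, so I went down about 42 mm further and gripped it the second time.
- **Height of the bar:** a rough wrist-camera measurement of the bar's end gave 0.195 m, while the fixed cameras and the text gave 0.205 m.
- **Final pan position:** it looked a few mm off my prediction, up to about 8 mm. That is well within the limits.

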